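# Free the hinge link with the forked spring-bar tool

## Robot

A 7-joint arm with a two-finger parallel gripper is mounted at the origin on the work surface. World frame = base frame: x ahead of the robot, y to its left, z up, the work surface at z = 0. Lengths are in mm, angles in rad, forces in N, time in s.
With the tool pointing down it reaches from about 350 to 900 mm from the base axis. Payload 7.2 kg.
Tool frame: the origin (TCP) lies midway between the tips of the shut fingers; the grasp point (between the pads) lies 19 mm behind it; z points along the fingers, y is the line along which they close (so a half turn about z gives the same grasp; the last joint's range is limited). The gripper opens to 88 mm and grips with 3 to 60 N. Pads are 20 mm wide; open, the fingers measure 115 mm over their backs; the gripper's body (75 mm by 178 mm) begins 61 mm behind the grasp point.
Start: joints at [1.136, 0.411, -0.013, 1.596, 0.006, 1.134, -0.082], TCP at [224.132, -583.433, 222.653] pointing down, gripper open.
Joint ranges: [-2.95, 2.95], [-0.29, 1.99], [-1.47, 1.44], [0.14, 2.54], [-1.03, 4.17], [0.13, 1.85], [-2.86, 2.86]. Speed limits (rad/s): [2.39, 2.39, 3.01, 3.01, 3.14, 3.14, 3.14].

## Interface

Orientations are given as a unit quaternion [w, x, y, z].
In Python, from bench import observe, read_camera, camera_info, close_job gives the robot as it stands. The module is installed in compiled form; this text tells all that it offers.
- The arm moves only by the tool carry_out, never from a script. Its argument "rows" is text: rows parted by semicolons, each of 7 numbers parted by spaces: the turn, a rotation vector about the tool's x, y, z in degrees, then the shift along the tool's x, y, z in mm, then the closure, from 0 (fully open) to 1 (shut). In form: ax ay az x y z hand; .... A call has 1 to 10 rows; each row is the pose to reach, as a shift and turn from the pose commanded when the call began, along the tool's axes at that moment; what a row does not reach only later rows make up. A row lasts 1/10 s, in which the tool goes at most 50 mm and 8.59 degrees, less where a joint would pass 70% of its speed; a pose out of reach is approached as far as the arm can. A call with a gripper value outside its range is refused whole. The fingers move at their own pace and stop on an object; the grip force is fixed at half the most. Time passes only in rows, so rows that repeat a pose let the fingers close. It gives the time, the measured TCP pose, the force, the opening and the grip force at its end, in the units of the state.
- observe(): the state, without advancing time (a new reading comes with each control period).
- read_camera(name): name is "side" or "top"; returns the picture (384x512x3 uint8, blue, green, red); there is no depth.
- camera_info(name): a dict with "fx", "fy", "cx", "cy" (pixels), "R" (3x3) and "t" (3): a world point X has camera coordinates R X + t. Camera axes: x right, y down, z forward; pixel columns grow to the right and rows downward; lengths in mm; the calibration is good to about 2 mm. A picture is of the moment at which its call begins. camera_info takes no time and is no camera call.
- close_job(): hands the job in; it is judged then, once.
The state is a dict: "time": time; "q": joint angles; "qvel": joint speeds; "effort": joint torques, N m; "eef_pos": TCP position; "tool_rot": TCP orientation; "ft_force": force on the tool from outside, world axes, zero at the start; "ft_torque": the same for the moment, N m; "finger_gap": finger opening in mm; "grip_force": force on a finger pad.
Only numpy, scipy, OpenCV 4.12 (cv2) and the standard library are available. Lean on these libraries where they do the work, as an engineer would, in place of code of your own. Each camera call takes 0.05 s, during which the arm holds its last target. There are 200 camera calls.

## Task

Take the forked tool off its two wooden pegs, straddle the hinge bracket's spring bar with its prongs and push the bar's collar straight back into its barrel until the steel link springs up out of its lock; work the bar with the tool, not with the fingers. Hang the tool back on the same two pegs, then lift the link out and set it down in the grey parts tray without dropping it. Leave everything else where it is.

Things in the scene. Friction and masses are not known exactly. Their poses are not given: they have to be found in the camera images.
- fork_grip (a point): Grip point on the forked tool's wooden handle (26 mm along the tool's x, 22 mm along y, 62 mm tall; its lower end 28 mm under the point). The tool is 120 mm tall, 0.12 to 0.25 kg, flat in its own xz plane, z up, alike after a half turn about z. It starts upright, hung across the pegs. Crossbar top 28 mm, fork root 54 mm, prong tips 86 mm below the point.
- fork: The forked tool: origin midway between the prong tips, 86 mm below the grip point. Two prongs point down, each 9 mm wide and 8 mm thick, 18 mm gap between them along x, 32 mm deep up to the 36 mm wide bridge.
- fork_cross (a point): Centre of the underside of the tool's crossbar (110 mm along the tool's x, 18 mm along y, 10 mm high); 48 mm above the prong tips, 38 mm below the grip point.
- pegs (a point): Where the tool hangs: level with the tops of the rack's two thick pegs, midway between them. The crossbar's underside centre belongs here, fork between the pegs. x runs from peg to peg, y to the rack's back rail. Pegs 16 mm thick, 58 mm clear between them; they run from 25 mm in -y to the rail's face 30 mm in +y. The rail's top is 19 mm above this point.
- rack: Slatted pine rack, 400 mm along x, 175 mm along y, 170 mm high, fixed; origin centre of its underside; back at +y. Its shelf (42 mm high) carries cap, union and jar. A wrench and a hand shower hang fixed on small pegs 135 mm to either side of the tool; the shower's top is 205 mm above the bench.
- bracket: Aluminium hinge bracket, fixed, 90 mm along x, 204 mm along y; origin about the centre of its underside. The spring bar runs along y, 60 mm above the bench. At y = -65 mm a socket (60 x 31 mm, 100 mm high) holds the upright link with 1.5 mm play; at y = 52 to 98 mm is the barrel (36 mm thick) that the bar is pushed into. Bare bar from the socket wall (y = -49.5 mm) to the collar.
- spring_bar: Steel spring bar 10 mm thick with a round collar 36 mm wide, 8 mm thick; origin on the axis at the collar face towards the socket. Axes as the bracket's; at rest at x 0, y 12, z 60 mm of the bracket. It slides towards the bracket's +y: 2.5 N at first, 5 N (plus 1 to 3 N friction) at its stop at 28 mm; the link comes free at about 21 mm. Let go, it springs back.
- link_center (a point): Centre of the steel hinge link: upright plate 40 mm along x, 12 mm along y (as the bracket's), 90 mm tall, 0.1 kg. The bar locks it through an eye low down. Locked, this point is 90 mm above the bench; freed, two sprung pins raise it 30 mm and hold it there, 65 mm showing above the socket: grip it 20 mm or more above this point and lift straight up, 25 mm to clear the socket.
- link: The hinge link itself: origin at the centre of its foot, 45 mm below its centre.
- tray: Grey plastic parts tray on the bench, fixed, open-topped, 160 mm along x, 200 mm along y, 35 mm high, walls and floor 5 mm; origin centre of its underside.
- cap: Bystander: white overflow cap, 68 mm across, 18 mm high, on the rack's shelf; origin centre of underside.
- union: Bystander: grey PVC union, 62 mm across, 60 mm high, standing on the rack's shelf; origin centre of underside.
- jar: Bystander: clear glass jar with twist cap, 60 mm across, 82 mm high, on the rack's shelf; origin centre of underside.
- screwdriver: Bystander: screwdriver lying on the bench along its x; origin centre of underside.
- tape: Bystander: roll of white tape, 70 mm across, 18 mm high; origin centre of underside.
- elbow: Bystander: grey PVC pipe elbow, about 85 mm, 50 mm high, lying on the bench; origin near the bend, underside.
- sealant: Bystander: white sealant bottle, 48 mm across, 120 mm high; origin centre of underside.
Mind the look-alikes: they are no part of the job. What is shaped like the bracket but purple or yellow is not meant.

How it is judged:
By the outcome, as a careful person would: the job done as asked, in the order asked, and still so for the second after the job is handed in, with the robot touching nothing.
It also fails if it takes over 72 s, if anything falls off the work surface, if the arm or the gripper's body presses on something with over 40 N, if the wrist force passes 120 N, or if a joint passes its speed limit or range.

## Working session

There is one attempt and no reset: what is moved stays moved. The work goes in short steps, Python scripts to look and compute and a tool call to move; the robot and the scene stay as the last step left them, time stands still between calls to the robot, and variables do not carry over. Pictures are saved under pics/ and viewed, at most 10 in all, crops included, and the job is handed in when it is done.

Besides the shell and the picture viewer there is one more tool, called after ">>>" by a JSON object that holds its "fn" and its "kwargs", one argument or row to a line. carry_out: Moves the arm, as the interface text tells. Its arguments: {"type":"object","properties":{"rows":{"type":"string"}},"required":["rows"]}

```bash
mkdir -p pics
python3 - <<'E'
from bench import *
import cv2
s=observe();print(s)
for n in("top","side"):
    cv2.imwrite(f"pics/{n}0.png",cv2.resize(read_camera(n),(800,600),interpolation=cv2.INTER_CUBIC))
    print(n,camera_info(n))
E
```

```text
{'time': 0.0, 'q': array([ 1.13580756,  0.41190562, -0.01271261,  1.59703631,  0.00560568,
        1.13430736, -0.08221156]), 'qvel': array([ 6.46406199e-04, -3.84068453e-05,  3.41117763e-04,  6.88004083e-04,
        2.10581957e-04, -5.99035368e-04, -1.41017351e-03]), 'effort': array([ 1.98461203e-04, -5.87952733e+01,  6.41392674e-01, -2.91075665e+01,
       -5.38058742e-02,  1.84164592e-02,  1.58231996e-04]), 'eef_pos': array([ 223.91371283, -582.96844393,  221.808688  ]), 'tool_rot': array([-7.83772289e-04,  9.83228551e-01,  1.82375874e-01, -2.06373824e-04]), 'ft_force': array([0.07173718, 0.38962603, 0.31424698]), 'ft_torque': array([0.01701335, 0.00173177, 0.0715786 ]), 'grip_force': 0.0, 'finger_gap': 87.81891043175526}
top {'fx': 350.7471360238794, 'fy': 350.7471360238794, 'cx': 256.38343708203763, 'cy': 186.92318020165092, 'R': array([[-0.02457183, -0.99969554,  0.00224616],
       [-0.99387815,  0.02418663, -0.10780178],
       [ 0.10771463, -0.00488129, -0.99416987]]), 't': array([  15.95571772,  472.7886401 , 1015.90755604])}
side {'fx': 484.6730165370064, 'fy': 484.6730165370064, 'cx': 257.7722922361767, 'cy': 188.5952768155322, 'R': array([[-0.73184242, -0.68133255,  0.01387911],
       [-0.39318654,  0.40552527, -0.82519913],
       [ 0.5566067 , -0.60937281, -0.56467138]]), 't': array([ 339.97788786,  313.68858765, 1063.20820876])}
```

View pics/top0.png

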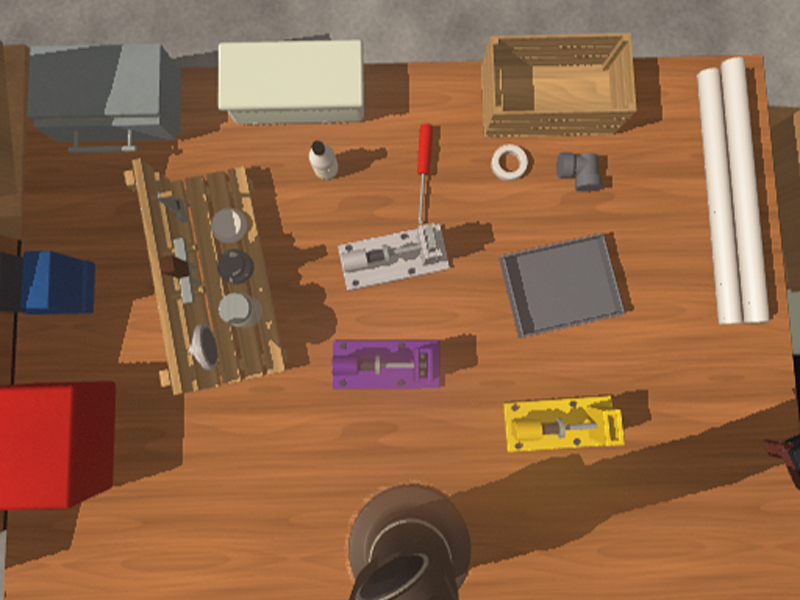

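View pics/side0.png

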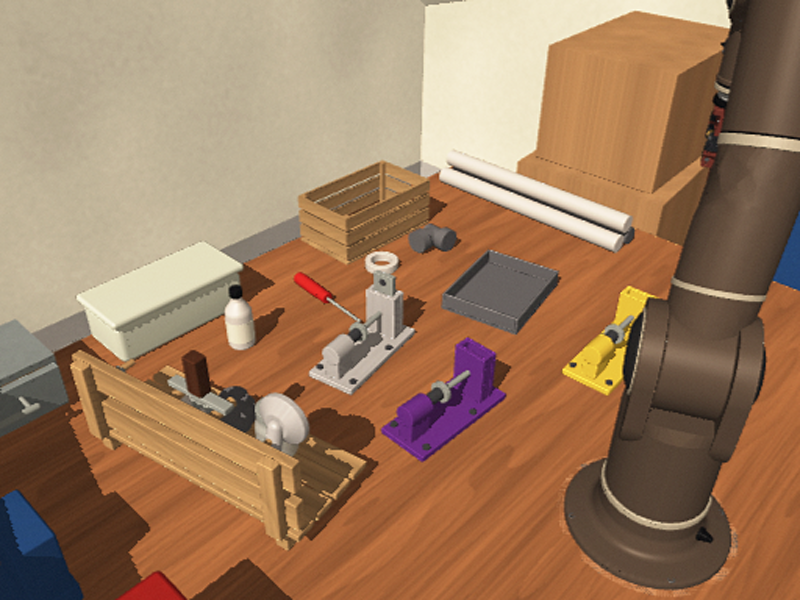

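The top view shows the rack at left with its dark handle at about (175,267), the silver bracket at (395,258) with its barrel at left and socket at right, and the tray at (562,285). The side view shows the handle at (197,372), the silver barrel at (337,360) and the silver socket at (383,310). I'll zoom in on these.

```bash
cat > h.py <<'E'
import numpy as np, cv2
from bench import *
def ray(n,u,v):
    c=camera_info(n);R=np.array(c['R']);t=np.array(c['t'])
    return -R.T@t, R.T@np.array([(u-c['cx'])/c['fx'],(v-c['cy'])/c['fy'],1])
def plane(n,u,v,z):
    o,d=ray(n,u,v);return o+d*(z-o[2])/d[2]
def two(a,b):   # a: top px, b: side px
    (o1,d1),(o2,d2)=ray("top",*a),ray("side",*b)
    s=np.linalg.lstsq(np.c_[d1,-d2],o2-o1,rcond=None)[0]
    p,q=o1+s[0]*d1,o2+s[1]*d2
    return (p+q)/2,np.linalg.norm(p-q)
def proj(n,X):
    c=camera_info(n);p=np.array(c['R'])@np.array(X)+np.array(c['t'])
    return np.array([c['fx']*p[0]/p[2]+c['cx'],c['fy']*p[1]/p[2]+c['cy']])
def crop(n,x,y,w,h,k,name):
    cv2.imwrite(f"pics/{name}.png",cv2.resize(read_camera(n)[y:y+h,x:x+w],None,fx=k,fy=k,interpolation=cv2.INTER_CUBIC))
E
python3 -c "
from h import *
crop('top',75,95,220,160,3.6,'tc'); crop('side',40,150,230,190,3.15,'sc')"
```

```text
(no output)
```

View pics/tc.png

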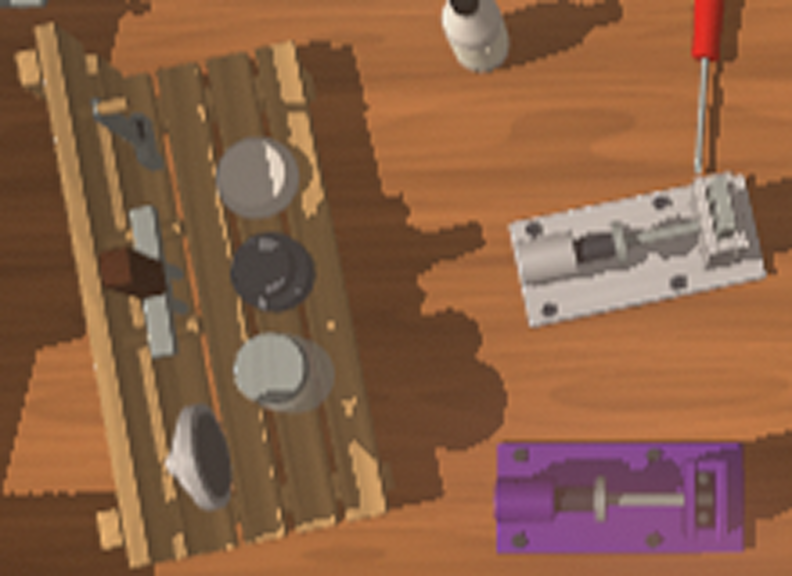

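View pics/sc.png

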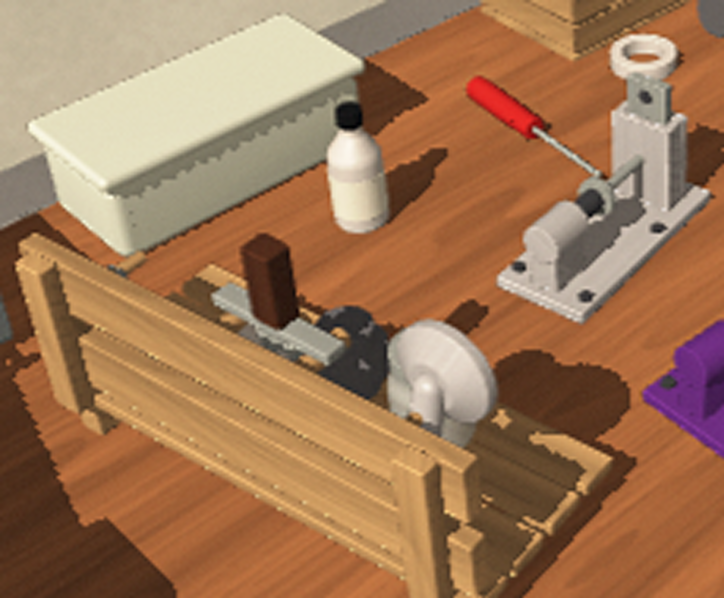

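Run:
```python
from h import *
T=lambda x,y:(75+(x+.5)/3.6-.5,95+(y+.5)/3.6-.5)
S=lambda x,y:(40+(x+.5)/3.15-.5,150+(y+.5)/3.15-.5)
np.set_printoptions(precision=1,suppress=True)
A,e=two(T(142,207),S(221,292));B,e2=two(T(160,355),S(335,353))
print("cross ends",A,e,B,e2,np.linalg.norm(A-B),"mid",(A+B)/2, "yaw",np.degrees(np.arctan2(*(A-B)[1::-1])))
print("handle top",two(T(117,270),S(268,243)))
print("collar",two(T(620,243),S(594,200)))
print("link top",two(T(720,205),S(648,80)))
for z in (0,8):
    P=[plane("top",*T(*p),z) for p in((511,226),(740,174),(766,273),(532,326))]
    print(z,np.array(P)); c=sum(P)/4; yv=(P[0]+P[3]-P[1]-P[2])/2; print(c,np.linalg.norm(yv),np.degrees(np.arctan2(-yv[0],yv[1])))
# tray by colour? corners from pic0 (800x600)
k=lambda x,y:((x+.5)/800*512-.5,(y+.5)/600*384-.5)
P=[plane("top",*k(*p),35) for p in((501,258),(606,235),(625,311),(521,335))];print("tray",np.array(P),sum(P)/4)
# rack back rail ends at top z=170
print("rail",plane("top",*T(45,28),170),plane("top",*T(138,565),170))
```

```text
cross ends [559.5 375.5 156. ] 0.4526340198098202 [450.5 359.3 158.4] 0.9577363309726713 110.20092025689095 mid [505.  367.4 157.2] yaw 8.407702199127593
handle top (array([502.3, 364. , 224.6]), np.float64(0.6662097907254547))
collar (array([544. ,  31.3,  55.3]), np.float64(2.8880863789645095))
link top (array([555.3, -45.9, 137.7]), np.float64(1.1869902020986207))
0 [[569.9 124.2   0. ]
 [610.4 -72.5   0. ]
 [524.1 -91.9   0. ]
 [483.6 107.5   0. ]]
[547.   16.8   0. ] 202.11364799497898 11.556436566823807
8 [[568.3 123.3   8. ]
 [608.5 -71.9   8. ]
 [522.9 -91.1   8. ]
 [482.7 106.7   8. ]]
[545.6  16.8   8. ] 200.58957942877157 11.556436566823846
tray [[ 532.9 -187.    35. ]
 [ 572.4 -389.1   35. ]
 [ 426.6 -415.4   35. ]
 [ 386.4 -217.9   35. ]] [ 479.6 -302.4   35. ]
rail [690.9 443.  170. ] [303.4 367.9 170. ]
```

```bash
cat >> h.py <<'E'
from scipy.spatial.transform import Rotation as Ro
def delta(p,yaw=11.):
    """turn and shift in tool axes from the measured pose to world TCP p, pointing down, tool x at yaw"""
    s=observe();R=Ro.from_quat(s['tool_rot'],scalar_first=True)
    a=np.radians(yaw);G=Ro.from_matrix(np.array([[np.cos(a),np.sin(a),0],[np.sin(a),-np.cos(a),0],[0,0,-1]]))
    print("turn",np.round(np.degrees((R.inv()*G).as_rotvec()),1),"shift",np.round(R.inv().apply(np.array(p)-s['eef_pos']),1))
def st():
    s=observe();print("t",round(s['time'],2),"pos",np.round(s['eef_pos'],1),"F",np.round(s['ft_force'],1),"gap",round(s['finger_gap'],1),"grip",round(s['grip_force'],1),"q",np.round(s['q'],2))
E
python3 -c "
from h import *
delta([500,-100,320]);delta([504,366,320])"
```

```text
turn [-0.1  0.  10. ] shift [ 430.9 -352.1  -97.6]
turn [-0.1  0.  10. ] shift [ 601.8 -785.7  -97.2]
```

>>> {"fn": "carry_out", "kwargs": {
  "rows": "0 0 5 40 -30 -40 0; 0 0 10 431 -352 -98 0; 0 0 10 431 -352 -98 0; 0 0 10 431 -352 -98 0; 0 0 10 431 -352 -98 0; 0 0 10 431 -352 -98 0; 0 0 10 431 -352 -98 0; 0 0 10 431 -352 -98 0; 0 0 10 431 -352 -98 0; 0 0 10 431 -352 -98 0"
}}

```text
time: 1.2
eef_pos: [465.6, -160.3, 311.9]
tool_rot: [0.0, 0.995, 0.096, 0.0]
ft_force: [0.6, -0.5, -0.1]
finger_gap: 88.0
grip_force: 0.0
```

```bash
python3 -c "
from h import *
st();delta([504,366,300]);delta([504,366,320])"
```

```text
t 1.2 pos [ 465.6 -160.3  311.9] F [ 0.6 -0.5 -0.1] gap 88.0 grip 0.0 q [ 0.5   0.13 -0.3   1.76  0.04  1.25 -1.19]
turn [ 0. -0.  0.] shift [ 138.1 -509.4   11.7]
turn [ 0. -0.  0.] shift [ 138.1 -509.3   -8.3]
```

>>> {"fn": "carry_out", "kwargs": {
  "rows": "0 0 0 138 -509 -8 0.3; 0 0 0 138 -509 -8 0.4; 0 0 0 138 -509 -8 0.4; 0 0 0 138 -509 -8 0.4; 0 0 0 138 -509 -8 0.4; 0 0 0 138 -509 -8 0.4; 0 0 0 138 -509 -8 0.4; 0 0 0 138 -509 -8 0.4; 0 0 0 138 -509 -8 0.4; 0 0 0 138 -509 -8 0.4"
}}

```text
time: 2.2
eef_pos: [501.3, 338.2, 319.0]
tool_rot: [0.0, 0.995, 0.096, 0.0]
ft_force: [1.9, 0.2, -0.6]
finger_gap: 52.5
grip_force: 0.0
```

```bash
python3 -c "
from h import *
st();delta([504,366,250])"
```

```text
t 2.2 pos [501.3 338.2 319. ] F [ 1.9  0.2 -0.6] gap 52.5 grip 0.0 q [-0.23  0.38 -0.61  1.48  0.22  1.35 -2.24]
turn [ 0. -0. -0.] shift [  7.9 -26.8  68.9]
```

>>> {"fn": "carry_out", "kwargs": {
  "rows": "0 0 0 8 -27 30 0.4; 0 0 0 8 -27 74 0.4; 0 0 0 8 -27 74 0.4; 0 0 0 8 -27 74 0.4; 0 0 0 8 -27 74 0.4"
}}

```text
time: 2.7
eef_pos: [505.1, 364.4, 247.5]
tool_rot: [-0.001, 0.995, 0.095, 0.001]
ft_force: [0.3, 1.3, 0.6]
finger_gap: 53.0
grip_force: 0.0
```

```bash
python3 -c "
from h import *
st();a=read_camera('top')[110:230,60:200];b=read_camera('side')[150:290,40:200]
k=lambda i:cv2.resize(i,(390,400),interpolation=cv2.INTER_CUBIC)
cv2.imwrite('pics/near.png',np.hstack([k(a),k(b)]))"
```

```text
t 2.7 pos [505.1 364.4 247.5] F [0.3 1.3 0.6] gap 53.0 grip 0.0 q [-0.28  0.46 -0.6   1.54  0.27  1.23 -2.3 ]
```

View pics/near.png

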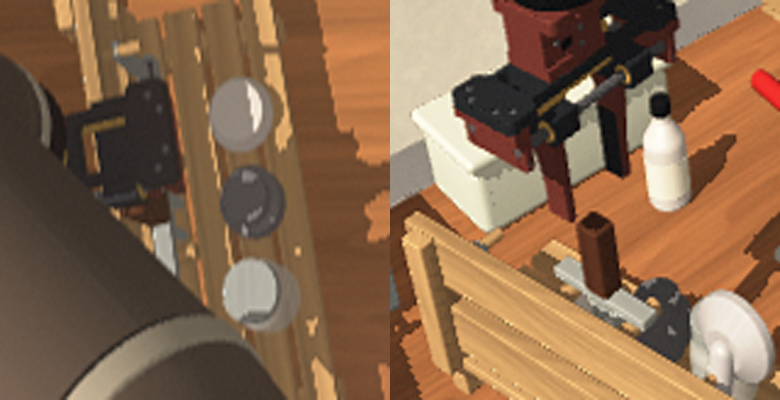

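```bash
python3 -c "
from h import *
for z in(219,223,226): print(plane('side',124.8,226.8,z))
for p in ([505.1,364.4,223],[505.1,364.4,247.5]): print(proj('side',p))
print(plane('side',40+(590-390)*160/390,150+195*.35,247.5))
delta([504,364,174])"
```

```text
[509.02085691 360.62256316 219.        ]
[504.43447733 363.0880035  223.        ]
[500.99469264 364.93708375 226.        ]
[124.07098694 226.94797141]
[122.35616728 217.51502982]
[503.49155176 366.2128518  247.5       ]
turn [-0.1 -0.2 -0.1] shift [-1.4  0.3 73.5]
```

>>> {"fn": "carry_out", "kwargs": {
  "rows": "0 0 0 -1 1 40 0.4; 0 0 0 -1 1 60 0.4; 0 0 0 -1 1 72 0.4; 0 0 0 -1 1 72 0.4; 0 0 0 -1 1 72 1; 0 0 0 -1 1 72 1; 0 0 0 -1 1 72 1; 0 0 0 -1 1 72 1; 0 0 0 -1 1 72 1; 0 0 0 -1 1 72 1"
}}

```text
time: 3.8
eef_pos: [503.4, 363.8, 173.7]
tool_rot: [-0.0, 0.995, 0.096, 0.0]
ft_force: [0.2, 0.1, 5.2]
finger_gap: 21.7
grip_force: 30.0
```

```bash
python3 -c "
from h import *
T=lambda x,y:(75+(x+.5)/3.6-.5,95+(y+.5)/3.6-.5)
S=lambda x,y:(40+(x+.5)/3.15-.5,150+(y+.5)/3.15-.5)
a=np.radians(11.6);c=np.array([546.3,16.8,0]);M=np.array([[np.cos(a),np.sin(a),0],[-np.sin(a),np.cos(a),0],[0,0,1]])
f=lambda p:print(np.round(M@(p-c),1))
print('bar top view z65');f(plane('top',*T(640,240),63));f(plane('top',*T(697,227),63))
print('bar side');f(plane('side',*S(615,184),60));f(plane('side',*S(640,160),60))
print('collar top');f(plane('top',*T(620,243),70))
print('collar side center');f(plane('side',*S(594,200),60))
print('barrel ends top');f(plane('top',*T(527,262),78));f(plane('top',*T(573,252),78))
print('socket top corners');[f(plane('top',*T(*q),100)) for q in((698,185),(737,175),(750,258),(712,266))]
print('socket side');[f(plane('side',*S(*q),100)) for q in((612,112),(656,126),(687,117))]
delta([503.4,363.8,304]);delta([547.5,9,260],11.6)"
```

```text
bar top view z65
[-3.2 -2.  63. ]
[ -3.2 -48.9  63. ]
bar side
[-3.9 -8.5 60. ]
[ -2.9 -50.1  60. ]
collar top
[-3.3 14.3 70. ]
collar side center
[-1.5 20.3 60. ]
barrel ends top
[-3.  89.1 78. ]
[-3.4 52.1 78. ]
socket top corners
[ 22.2 -54.3 100. ]
[ 23.1 -85.6 100. ]
[-42.6 -80.3 100. ]
[-42.1 -50.3 100. ]
socket side
[ 27.  -51.2 100. ]
[-17.4 -53.7 100. ]
[-33.  -80.1 100. ]
turn [-0.  -0.1  0. ] shift [ 1.000e-01 -1.000e-01 -1.303e+02]
turn [-0.  -0.1 -0.6] shift [-24.5 356.6 -86.5]
```

>>> {"fn": "carry_out", "kwargs": {
  "rows": "0 0 0 0 0 -40 1; 0 0 0 0 0 -80 1; 0 0 0 0 0 -120 1; 0 0 -0.6 0 30 -140 1; 0 0 -0.6 -27 356 -140 1; 0 0 -0.6 -27 356 -140 1; 0 0 -0.6 -27 356 -140 1; 0 0 -0.6 -27 356 -140 1; 0 0 -0.6 -27 356 -140 1; 0 0 -0.6 -27 356 -140 1"
}}

```text
time: 4.8
eef_pos: [541.3, 33.3, 312.8]
tool_rot: [0.0, 0.995, 0.101, -0.0]
ft_force: [0.8, 0.6, -1.2]
finger_gap: 22.0
grip_force: 30.0
```

```bash
python3 -c "
from h import *
st();delta([544.8,8.4,230],11.6)"
```

```text
t 4.8 pos [541.3  33.3 312.8] F [ 0.8  0.6 -1.2] gap 22.0 grip 30.0 q [ 0.27  0.25 -0.51  1.64  0.13  1.29 -1.64]
turn [0. 0. 0.] shift [-1.5 25.1 82.8]
```

>>> {"fn": "carry_out", "kwargs": {
  "rows": "0 0 0 -2 25 20 1; 0 0 0 -2 25 60 1; 0 0 0 -2 25 100 1; 0 0 0 -2 25 133 1; 0 0 0 -2 25 133 1; 0 0 0 -2 25 133 1; 0 0 0 -2 25 133 1"
}}

```text
time: 5.5
eef_pos: [546.0, 11.1, 182.0]
tool_rot: [0.0, 0.995, 0.101, 0.001]
ft_force: [-0.1, 0.7, -1.5]
finger_gap: 21.8
grip_force: 30.0
```

```bash
python3 -c "
from h import *
st()
a=read_camera('top')[110:230,190:310];b=read_camera('side')[150:270,180:300]
k=lambda i:cv2.resize(i,(400,400),interpolation=cv2.INTER_CUBIC)
cv2.imwrite('pics/fork.png',np.hstack([k(a),k(b)]))"
```

```text
t 5.5 pos [546.   11.1 182. ] F [-0.1  0.7 -1.5] gap 21.8 grip 30.0 q [ 0.27  0.36 -0.48  1.81  0.2   1.01 -1.66]
```

View pics/fork.png

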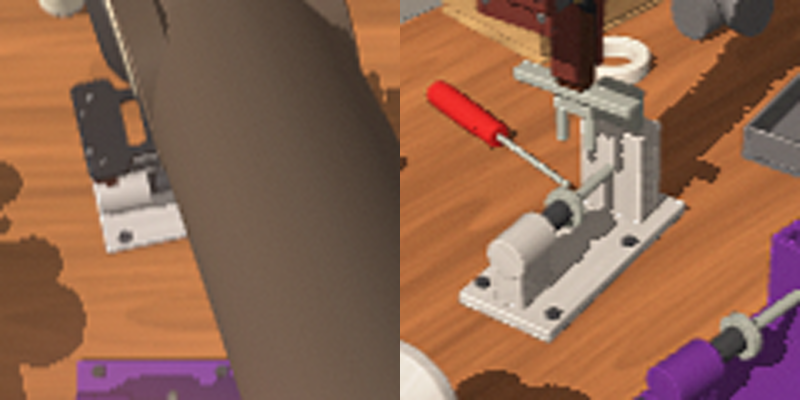

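```bash
python3 -c "
from h import *
print(proj('side',[546,11.1,111.3])); print(plane('side',232.8,194.4,111.3))
S=lambda x,y:(180+(x-400+.5)*.3-.5,150+(y+.5)*.3-.5)
print('bar', [plane('side',*S(*p),60).round(1) for p in((583,192),(606,172))],'collar',plane('side',*S(563,207),60))
print('cross ends',[plane('side',*S(*p),159).round(1) for p in((516,72),(641,103))])
delta([544.8,8.4,106],11.6)"
```

```text
[233.25813061 192.95280417]
[542.08012755  16.68803591 111.3       ]
bar [array([547.5,   5.7,  60. ]), array([553.6, -27.5,  60. ])] collar [544.67358888  31.38309083  60.        ]
cross ends [array([605.2,  22.3, 159. ]), array([502.1, -14.8, 159. ])]
turn [ 0.  -0.2  0. ] shift [-1.9  2.2 76. ]
```

>>> {"fn": "carry_out", "kwargs": {
  "rows": "0 0 0 -1 2 20 1; 0 0 0 -1 2 35 1; 0 0 0 -1 2 50 1; 0 0 0 -1 2 60 1; 0 0 0 -1 2 66 1; 0 0 0 -1 2 72 1; 0 0 0 -1 2 72 1"
}}

```text
time: 6.3
eef_pos: [544.2, 8.6, 107.8]
tool_rot: [0.0, 0.995, 0.101, -0.0]
ft_force: [-0.2, 0.1, -1.4]
finger_gap: 21.9
grip_force: 30.0
```

```bash
python3 -c "
from h import *
st()
b=read_camera('side')[150:270,180:300]
k=lambda i:cv2.resize(i,(500,500),interpolation=cv2.INTER_CUBIC)
cv2.imwrite('pics/strad.png',k(b));delta([545.8,8.4,109],11.6);a=np.radians(11.6);print(np.array([545.8-36*np.sin(a),8.4+36*np.cos(a)]))"
```

```text
t 6.3 pos [544.2   8.6 107.8] F [-0.2  0.1 -1.4] gap 21.9 grip 30.0 q [ 0.25  0.45 -0.46  1.89  0.25  0.86 -1.7 ]
turn [ 0. -0.  0.] shift [ 1.4  0.5 -0.8]
[538.56119484  43.66470899]
```

View pics/strad.png

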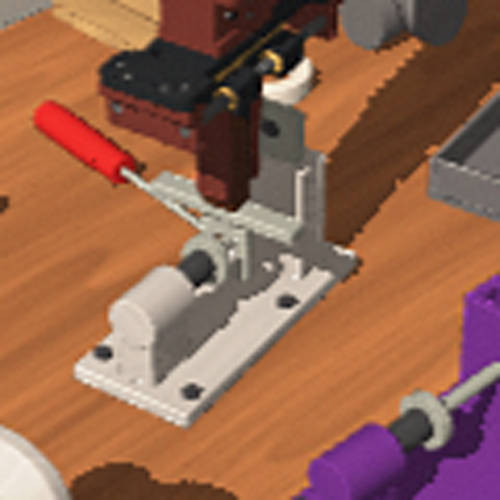

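The fork straddles the bar between socket and collar, with the near prong at (245,258) beside the bar and no side force. Now I'll push.

>>> {"fn": "carry_out", "kwargs": {
  "rows": "0 0 0 1 -5 0 1; 0 0 0 1 -10 0 1; 0 0 0 1 -15 0 1; 0 0 0 1 -19 0 1; 0 0 0 1 -23 0 1; 0 0 0 1 -27 0 1; 0 0 0 1 -27 0 1"
}}

```text
time: 7.05
eef_pos: [540.4, 35.1, 108.5]
tool_rot: [0.0, 0.995, 0.101, 0.001]
ft_force: [1.7, -2.9, 0.8]
finger_gap: 22.1
grip_force: 30.0
```

>>> {"fn": "carry_out", "kwargs": {
  "rows": "0 0 0 0 -4 0 1; 0 0 0 0 -8 0 1; 0 0 0 0 -11 0 1; 0 0 0 0 -13 0 1; 0 0 0 0 -15 0 1; 0 0 0 0 -15 0 1; 0 0 0 0 -15 0 1"
}}

```text
time: 7.75
eef_pos: [537.7, 49.1, 108.4]
tool_rot: [0.001, 0.995, 0.101, 0.001]
ft_force: [3.0, -5.0, 0.6]
finger_gap: 22.2
grip_force: 30.0
```

```bash
python3 -c "
from h import *
st()
b=read_camera('side')[130:270,180:320]
cv2.imwrite('pics/push.png',cv2.resize(b,(560,560),interpolation=cv2.INTER_CUBIC))"
```

```text
t 7.75 pos [537.7  49.1 108.4] F [ 3.  -5.   0.6] gap 22.2 grip 30.0 q [ 0.18  0.44 -0.47  1.9   0.26  0.86 -1.78]
```

View pics/push.png

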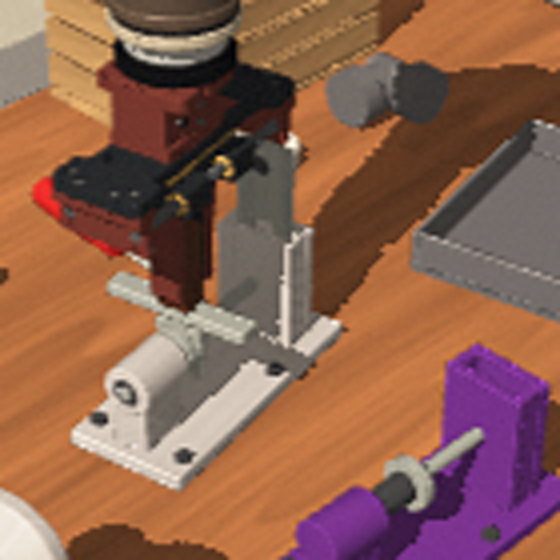

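The link now stands tall out of the socket (rows 145–220), so it has been freed. I'll back off and lift.

>>> {"fn": "carry_out", "kwargs": {
  "rows": "0 0 0 0 8 0 1; 0 0 0 0 16 0 1; 0 0 0 0 24 0 1; 0 0 0 0 32 0 1; 0 0 0 0 35 0 1; 0 0 0 0 35 -20 1; 0 0 0 0 35 -60 1; 0 0 0 0 35 -100 1; 0 0 0 0 35 -140 1; 0 0 0 0 35 -180 1"
}}

```text
time: 8.8
eef_pos: [542.7, 16.5, 288.9]
tool_rot: [-0.001, 0.995, 0.102, -0.001]
ft_force: [0.7, -1.5, -1.6]
finger_gap: 21.9
grip_force: 30.0
```

```bash
python3 -c "
from h import *
st();delta([503.4,363.8,315],11)
b=read_camera('side')[110:270,170:330]
cv2.imwrite('pics/free.png',cv2.resize(b,(560,560),interpolation=cv2.INTER_CUBIC))"
```

```text
t 8.8 pos [542.7  16.5 288.9] F [ 0.7 -1.5 -1.6] gap 21.9 grip 30.0 q [ 0.29  0.26 -0.51  1.68  0.13  1.24 -1.61]
turn [-0.1  0.1  0.7] shift [  31.8 -348.1  -25.6]
```

View pics/free.png

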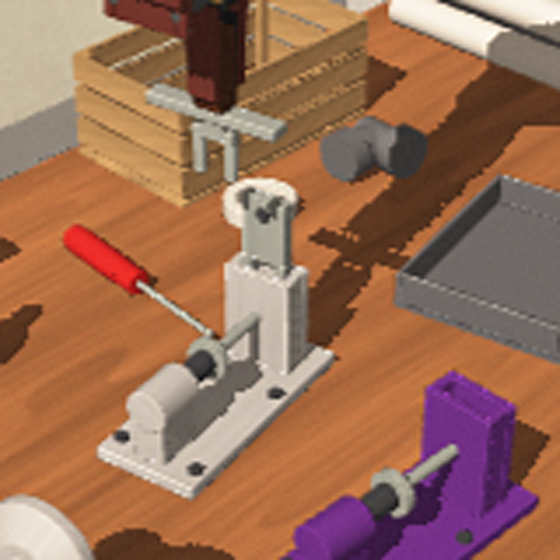

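The link stays up after the bar springs back (top at about (268,195)), and the fork hangs straight in the fingers. Next I'll return the tool.

>>> {"fn": "carry_out", "kwargs": {
  "rows": "0 0 0.7 0 -20 -26 1; 0 0 0.7 32 -348 -26 1; 0 0 0.7 32 -348 -26 1; 0 0 0.7 32 -348 -26 1; 0 0 0.7 32 -348 -26 1; 0 0 0.7 32 -348 -26 1; 0 0 0.7 32 -348 -26 1; 0 0 0.7 32 -348 -26 1; 0 0 0.7 32 -348 -26 1; 0 0 0.7 32 -348 -26 1"
}}

```text
time: 9.85
eef_pos: [504.0, 363.5, 312.8]
tool_rot: [0.0, 0.995, 0.096, -0.001]
ft_force: [0.7, -1.1, -1.5]
finger_gap: 21.8
grip_force: 30.0
```

```bash
python3 -c "
from h import *
st();delta([503.4,363.8,177],11)"
```

```text
t 9.85 pos [504.  363.5 312.8] F [ 0.7 -1.1 -1.5] gap 21.8 grip 30.0 q [-0.26  0.42 -0.63  1.44  0.25  1.36 -2.28]
turn [0.  0.1 0.1] shift [ -0.2  -0.5 135.8]
```

>>> {"fn": "carry_out", "kwargs": {
  "rows": "0 0 0 0 0 40 1; 0 0 0 0 0 80 1; 0 0 0 0 0 110 1; 0 0 0 0 0 125 1; 0 0 0 0 0 132 1; 0 0 0 0 0 136 1; 0 0 0 0 0 138 1; 0 0 0 0 0 138 1"
}}

```text
time: 10.65
eef_pos: [505.6, 363.3, 177.1]
tool_rot: [-0.0, 0.995, 0.095, 0.001]
ft_force: [-0.4, -0.0, -0.7]
finger_gap: 21.9
grip_force: 30.0
```

>>> {"fn": "carry_out", "kwargs": {
  "rows": "0 0 0 -2 0 1 1; 0 0 0 -2 0 2 1; 0 0 0 -2 0 3 1; 0 0 0 -2 0 3 1"
}}

```text
time: 11.05
eef_pos: [503.2, 362.8, 173.7]
tool_rot: [-0.0, 0.995, 0.095, 0.0]
ft_force: [-2.0, -1.1, 3.3]
finger_gap: 22.1
grip_force: 30.0
```

>>> {"fn": "carry_out", "kwargs": {
  "rows": "0 0 0 0 0 0 0.6; 0 0 0 0 0 0 0.4; 0 0 0 0 0 0 0.4; 0 0 0 0 0 0 0.4; 0 0 0 0 0 -10 0.4; 0 0 0 0 0 -30 0.4; 0 0 0 0 0 -70 0.4; 0 0 0 0 0 -110 0.4; 0 0 0 0 0 -150 0.4; 0 0 0 0 0 -150 0.4"
}}

```text
time: 12.05
eef_pos: [504.3, 364.7, 330.0]
tool_rot: [-0.003, 0.995, 0.095, 0.004]
ft_force: [-0.3, 1.0, -0.8]
finger_gap: 53.0
grip_force: 0.0
```

```bash
python3 -c "
from h import *
st()
# handle top, dark brown blob near its old side-view place
b=read_camera('side');cv2.imwrite('pics/hung_raw.png',b);o=cv2.imread('pics/side0.png')
import numpy as np
roi=cv2.resize(b,(800,600),interpolation=cv2.INTER_CUBIC)[300:460,60:360];r0=o[300:460,60:360]
m=lambda i:((i[...,2]<130)&(i[...,2]>i[...,0]*1.6+8)&(i.max(2)<125)).astype(np.uint8)
for i in(r0,roi):
  n,l,s,c=cv2.connectedComponentsWithStats(m(i)); print([(s[k].tolist(),c[k].round(1).tolist()) for k in np.argsort(-s[1:,4])[:4]+1])
print(np.abs(roi.astype(int)-r0)[40:150,60:260].mean())
a=np.radians(11.6);print([543.2+65*np.sin(a),16.2-65*np.cos(a)]); T=lambda x,y:(75+(x+.5)/3.6-.5,95+(y+.5)/3.6-.5)
S=lambda x,y:(170+(x+.5)/3.5-.5,110+(y+.5)/3.5-.5)
print('link top center',plane('side',*S(268,195),165),'corners',[plane('side',*S(*q),165).round(1) for q in((243,193),(291,201))])
delta([558,-47,260],11.6)"
```

```text
t 12.05 pos [504.3 364.7 330. ] F [-0.3  1.  -0.8] gap 53.0 grip 0.0 q [-0.26  0.4  -0.63  1.42  0.24  1.38 -2.28]
[([233, 108, 67, 52, 2376], [270.0, 134.8]), ([0, 40, 48, 120, 1811], [10.5, 103.3]), ([122, 50, 42, 47, 1064], [137.4, 73.8]), ([23, 65, 39, 85, 770], [38.7, 106.4])]
[([233, 108, 67, 52, 2322], [270.1, 134.7]), ([0, 40, 46, 120, 1760], [10.3, 103.5]), ([125, 49, 40, 48, 1013], [139.1, 72.7]), ([24, 67, 37, 82, 655], [38.9, 106.5])]
16.891848484848484
[np.float64(556.2700648744877), np.float64(-47.47239122395736)]
link top center [558.40100144 -51.5175399  165.        ] corners [array([574.3, -40.1, 165. ]), array([539.6, -57.5, 165. ])]
turn [-0.1 -0.3 -0.7] shift [-25.  413.8  65.6]
```

>>> {"fn": "carry_out", "kwargs": {
  "rows": "0 0 -0.7 -25 414 60 0.4; 0 0 -0.7 -25 414 60 0.4; 0 0 -0.7 -25 414 60 0.4; 0 0 -0.7 -25 414 60 0.4; 0 0 -0.7 -25 414 60 0.4; 0 0 -0.7 -25 414 60 0.4; 0 0 -0.7 -25 414 60 0.4; 0 0 -0.7 -25 414 60 0.4; 0 0 -0.7 -25 414 60 0.4; 0 0 -0.7 -25 414 60 0.4"
}}

```text
time: 13.1
eef_pos: [556.2, -53.1, 261.3]
tool_rot: [0.0, 0.995, 0.098, -0.002]
ft_force: [-0.1, -0.0, -0.2]
finger_gap: 52.4
grip_force: 0.0
```

```bash
python3 -c "
from h import *
st();delta([557,-48,200],11.6);delta([557,-48,129],11.6)"
```

```text
t 13.1 pos [556.2 -53.1 261.3] F [-0.1 -0.  -0.2] gap 52.4 grip 0.0 q [ 0.39  0.31 -0.49  1.68  0.16  1.19 -1.51]
turn [ 0.   0.2 -0.3] shift [ 2.  -4.8 61.3]
turn [ 0.   0.2 -0.3] shift [  2.2  -4.9 132.3]
```

>>> {"fn": "carry_out", "kwargs": {
  "rows": "0 0 0 1 -4 20 0.4; 0 0 0 1 -4 55 0.4; 0 0 0 1 -4 55 0.4; 0 0 0 1 -4 55 0.4"
}}

```text
time: 13.5
eef_pos: [556.8, -43.3, 208.1]
tool_rot: [-0.0, 0.995, 0.102, -0.001]
ft_force: [0.2, 0.2, 0.7]
finger_gap: 52.7
grip_force: 0.0
```

```bash
python3 -c "
from h import *
st();delta([557,-48,129],11.6)
a=read_camera('side')[110:240,170:300]
cv2.imwrite('pics/link.png',cv2.resize(a,(585,585),interpolation=cv2.INTER_CUBIC))"
```

```text
t 13.5 pos [556.8 -43.3 208.1] F [0.2 0.2 0.7] gap 52.7 grip 0.0 q [ 0.37  0.36 -0.49  1.75  0.19  1.08 -1.54]
turn [-0.1  0.1  0.1] shift [-0.6  4.8 79.1]
```

View pics/link.png

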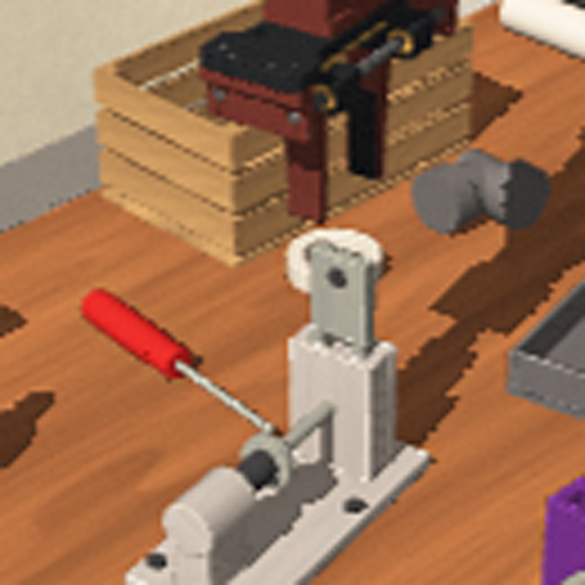

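The fingers straddle the link with tips at (308,218) and (366,175); the link's top centre is at about (345,248). I'll compute the residual.

```bash
python3 -c "
from h import *
S=lambda x,y:(170+(x+.5)/4.5-.5,110+(y+.5)/4.5-.5)
I=lambda p:((p-[170,110])*4.5).round(0)
print(I(proj('side',[556.8,-43.3,208])),I(proj('side',[556.8,-43.3,165])),I(proj('side',[557,-48,165])))
for q in((345,248),(310,244),(376,254)): print(plane('side',*S(*q),165))
print('socket',[plane('side',*S(*q),100).round(1) for q in((288,343),(345,360),(396,345))])"
```

```text
[335. 193.] [335. 255.] [341. 252.]
[560.55893951 -53.99343316 165.        ]
[578.91585476 -42.55073191 165.        ]
[542.44583305 -62.04130885 165.        ]
socket [array([581.5, -25.1, 100. ]), array([543.4, -36.3, 100. ]), array([532.2, -69.9, 100. ])]
```

>>> {"fn": "carry_out", "kwargs": {
  "rows": "0 0 0 0 5 20 0.4; 0 0 0 0 5 45 0.4; 0 0 0 0 5 65 0.4; 0 0 0 0 5 78 0.4; 0 0 0 0 5 78 0.4; 0 0 0 0 5 78 0.4"
}}

```text
time: 14.15
eef_pos: [559.0, -49.2, 131.2]
tool_rot: [0.0, 0.995, 0.101, 0.001]
ft_force: [-0.3, 0.3, 0.5]
finger_gap: 52.7
grip_force: 0.0
```

>>> {"fn": "carry_out", "kwargs": {
  "rows": "0 0 0 -1 0 0 0.6; 0 0 0 -1 0 0 0.75; 0 0 0 -1 0 0 0.8; 0 0 0 -1 0 0 0.83; 0 0 0 -1 0 0 0.87; 0 0 0 -1 0 0 1; 0 0 0 -1 0 0 1; 0 0 0 -1 0 0 1; 0 0 0 -1 0 0 1"
}}

```text
time: 15.05
eef_pos: [557.2, -49.6, 130.1]
tool_rot: [0.0, 0.995, 0.101, 0.0]
ft_force: [-0.1, -1.0, 1.3]
finger_gap: 11.6
grip_force: 30.0
```

>>> {"fn": "carry_out", "kwargs": {
  "rows": "0 0 0 0 0 -5 1; 0 0 0 0 0 -10 1; 0 0 0 0 0 -16 1; 0 0 0 0 0 -24 1; 0 0 0 0 0 -32 1; 0 0 0 0 0 -45 1; 0 0 0 0 0 -65 1; 0 0 0 0 0 -85 1; 0 0 0 0 0 -110 1; 0 0 0 0 0 -110 1"
}}

```text
time: 16.05
eef_pos: [559.1, -49.3, 244.2]
tool_rot: [0.001, 0.995, 0.101, 0.003]
ft_force: [1.0, 0.1, -1.5]
finger_gap: 11.6
grip_force: 30.0
```

```bash
python3 -c "
from h import *
st();delta([479,-302,150],11.6)
b=read_camera('side');cv2.imwrite('pics/lift_raw.png',b)"
```

```text
t 16.05 pos [559.1 -49.3 244.2] F [ 1.   0.1 -1.5] gap 11.6 grip 30.0 q [ 0.39  0.32 -0.49  1.71  0.17  1.15 -1.52]
turn [ 0.1 -0.3  0. ] shift [-129.9  231.2   93.9]
```

>>> {"fn": "carry_out", "kwargs": {
  "rows": "0 0 0 -20 36 0 1; 0 0 0 -40 71 10 1; 0 0 0 -60 107 20 1; 0 0 0 -80 142 30 1; 0 0 0 -100 178 40 1; 0 0 0 -118 210 50 1; 0 0 0 -126 224 60 1; 0 0 0 -130 231 75 1; 0 0 0 -130 231 95 1; 0 0 0 -130 231 95 1"
}}

```text
time: 17.1
eef_pos: [475.2, -299.6, 141.9]
tool_rot: [-0.002, 0.995, 0.102, -0.002]
ft_force: [0.7, 0.8, -0.8]
finger_gap: 11.7
grip_force: 30.0
```

```bash
python3 -c "
from h import *
st();delta([479,-302,66],11.6)"
```

```text
t 17.1 pos [ 475.2 -299.6  141.9] F [ 0.7  0.8 -0.8] gap 11.7 grip 30.0 q [ 0.76  0.42 -0.37  1.82  0.18  0.94 -1.05]
turn [-0.3  0.2  0.1] shift [ 3.5  3.4 75.8]
```

Expect floor contact at TCP z of about 60.

>>> {"fn": "carry_out", "kwargs": {
  "rows": "0 0 0 3 0 25 1; 0 0 0 3 0 45 1; 0 0 0 3 0 58 1; 0 0 0 3 0 66 1; 0 0 0 3 0 71 1; 0 0 0 3 0 74 1; 0 0 0 3 0 74 1; 0 0 0 3 0 74 1"
}}

```text
time: 17.9
eef_pos: [479.7, -301.6, 71.6]
tool_rot: [0.0, 0.995, 0.101, 0.0]
ft_force: [0.0, 0.1, -0.5]
finger_gap: 11.8
grip_force: 30.0
```

>>> {"fn": "carry_out", "kwargs": {
  "rows": "0 0 0 0 0 2 1; 0 0 0 0 0 4 1; 0 0 0 0 0 6 1; 0 0 0 0 0 8 1; 0 0 0 0 0 8 1; 0 0 0 0 0 8 1"
}}

```text
time: 18.5
eef_pos: [479.3, -301.4, 63.0]
tool_rot: [-0.0, 0.995, 0.101, -0.0]
ft_force: [0.6, 0.0, -1.1]
finger_gap: 11.8
grip_force: 30.0
```

>>> {"fn": "carry_out", "kwargs": {
  "rows": "0 0 0 0 0 1 1; 0 0 0 0 0 2 1; 0 0 0 0 0 3 1; 0 0 0 0 0 3 1"
}}

```text
time: 18.9
eef_pos: [479.4, -301.5, 60.6]
tool_rot: [0.0, 0.995, 0.101, 0.0]
ft_force: [-1.6, 1.1, 4.8]
finger_gap: 12.1
grip_force: 30.0
```

Contact (+4.8 N) at the expected height, so I'll release gently and raise.

>>> {"fn": "carry_out", "kwargs": {
  "rows": "0 0 0 0 0 -0.5 0.95; 0 0 0 0 0 -0.5 0.8; 0 0 0 0 0 -0.5 0.6; 0 0 0 0 0 -0.5 0.4; 0 0 0 0 0 -0.5 0.3; 0 0 0 0 0 -0.5 0.3; 0 0 0 0 0 -20 0.3; 0 0 0 0 0 -60 0.3; 0 0 0 0 0 -110 0.3; 0 0 0 0 0 -160 0.3"
}}

```text
time: 19.9
eef_pos: [478.9, -301.1, 221.5]
tool_rot: [-0.0, 0.995, 0.101, -0.0]
ft_force: [0.7, -1.0, -0.4]
finger_gap: 61.7
grip_force: 0.0
```

>>> {"fn": "carry_out", "kwargs": {
  "rows": "0 0 0 0 100 -40 0.3; 0 0 0 -60 200 -60 0.3; 0 0 0 -60 200 -60 0.3; 0 0 0 -60 200 -60 0.3; 0 0 0 -60 200 -60 0.3; 0 0 0 -60 200 -60 0.3; 0 0 0 -60 200 -60 0.3"
}}

```text
time: 20.6
eef_pos: [461.0, -508.7, 279.4]
tool_rot: [-0.001, 0.995, 0.101, 0.0]
ft_force: [0.8, 0.3, -0.3]
finger_gap: 61.5
grip_force: 0.0
```

Run:
```python
from h import *
st();b=read_camera('side');a=read_camera('top');o=cv2.imread('pics/side0.png');ot=cv2.imread('pics/top0.png')
cv2.imwrite('pics/end_side.png',b);cv2.imwrite('pics/end_top.png',a)
R=lambda i:cv2.resize(i,(800,600),interpolation=cv2.INTER_CUBIC)
for n,x,y in(("side",R(b),o),("top",R(a),ot)):
    d=(np.abs(x.astype(int)-y).max(2)>40).astype(np.uint8);d=cv2.morphologyEx(d,cv2.MORPH_OPEN,np.ones((3,3)))
    k,l,s,c=cv2.connectedComponentsWithStats(d);print(n,[s[i].tolist() for i in range(1,k) if s[i,4]>40])
for z in(10,95): print(z,[proj(n,[479.4,-301.5,z])*800/512 for n in("side","top")])
```

```text
t 20.6 pos [ 461.  -508.7  279.4] F [ 0.8  0.3 -0.3] gap 61.5 grip 0.0 q [ 0.96  0.5  -0.3   1.33  0.15  1.33 -0.71]
side [[560, 0, 70, 147, 5777], [697, 0, 96, 153, 5939], [792, 9, 8, 58, 269], [714, 95, 17, 21, 164], [688, 98, 112, 216, 3598], [709, 115, 11, 14, 87], [608, 125, 70, 91, 3650], [666, 144, 39, 135, 1119], [717, 146, 31, 49, 524], [708, 157, 11, 25, 138], [726, 200, 9, 8, 53], [491, 254, 22, 44, 587], [374, 270, 23, 25, 340], [512, 272, 12, 19, 126], [661, 280, 13, 20, 144], [406, 297, 19, 11, 135], [647, 297, 14, 5, 63], [631, 301, 17, 23, 182], [628, 327, 20, 69, 546], [622, 328, 9, 37, 132], [739, 348, 6, 34, 132], [733, 356, 33, 100, 572], [206, 359, 5, 15, 45], [618, 373, 8, 31, 135], [185, 378, 6, 14, 48], [220, 395, 16, 10, 65]]
top [[481, 223, 13, 21, 204], [432, 227, 8, 22, 85], [426, 230, 8, 19, 94], [737, 243, 56, 60, 2588], [729, 253, 10, 34, 205], [576, 266, 28, 24, 476], [567, 270, 11, 20, 118], [604, 378, 191, 80, 2601], [627, 435, 173, 75, 2540], [585, 456, 17, 9, 68], [529, 551, 12, 6, 56], [502, 555, 26, 8, 99], [398, 556, 19, 31, 117], [458, 593, 21, 7, 96]]
10 [array([500.53397524, 292.00723798]), array([558.74207498, 285.83356702])]
95 [array([504.35955129, 255.53995715]), array([572.56190802, 280.14020585])]
```

The change regions match: the link stands upright in the tray (side view rows 254–298, predicted 255–292), the tool hangs within about 2 mm of where it was, and nothing else has moved.

```bash
python3 -c "
from bench import *
print(close_job())"
```

```text
the job is handed in; nothing more can be done
None
```

The job is done and handed in after about 21 s of robot time: the bar was pushed with the fork until the link sprang free, the tool is back on its pegs within about 2 mm, and the link stands upright in the grey tray.

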